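Knock a castle nut out of the drop stand into the tray

TASK

Push the empty tray under the chute of the drop stand until it is up against the stand's two bumpers. Then take the mallet from its rest and with it drive the stand's sprung pin fully down, so that the trap opens and the castle nut drops into the tray. Put the mallet back in its rest as it was; keep your fingers off the stand and leave the other things where they are.

Things in the scene. Friction and masses are not known exactly. Their poses are not given: they have to be found in the camera images.
- stand: Grey drop stand, fixed. Origin on the table below the axis of chute and pin; x points from its open front (tray side) to the back. Foot bar 120 mm wide, 30 mm high, two rubber bumpers, their front at x = 30 mm; column behind. Square steel chute, 44 mm outside, front window, z = 78 to 122 mm, trap below (hangs to z = 38 mm when open). Top arm 40 mm wide, to z = 134 mm, bush to 139 mm.
- pin_top (a point): Centre of the flat top of the sprung pin's round steel head (26 mm across, 9 mm thick), on the chute axis, 172 mm above the table when up. A spring lifts it: about 3 N starts it moving, about 7 N holds it fully down.
- pin (a joint): How far the pin is down, m: 0 up, 0.016 fully down (at the end of its travel; from 0.013 on counts as fully down). It springs up again when released. The trap below the chute opens with it, about 1.3 rad at full travel.
- nut: Castle nut, bright metal, 25 x 22 x 18 mm, lying on the trap in the chute. Origin at the centre of its underside. Others like it lie at the left of the table and are not wanted.
- tray: Loose open grey plastic tray, 115 mm (its x) x 100 mm (its y) x 28 mm high, walls 4 mm, 0.35 kg (2 to 5 N push it), standing on the table in front of the stand. Origin at the centre of its underside. x points at the stand; against the bumpers its origin lies at about x = -28 mm in the stand's frame.
- mallet: Rubber mallet, about 0.21 kg, 284 mm long, in its rest. x runs along the level handle to the head; y points up there. Head: upright cylinder, 37 mm diameter, 75 mm long along y, centre at (123, 0, 18) mm. Handle 17 mm thick, free to take from above between x = -90 and 100 mm; its red end (21 mm thick) lies in a fork.
- mallet_grip (a point): Point on the handle's axis 45 mm from the mallet's origin, near its balance point, 78 mm behind the head's axis along the mallet's x. In the rest it is 51 mm above the table.
- mallet_face (a point): Centre of the lower striking face of the head (as it stands in the rest), 38 mm below the handle's axis.
- rest: Wooden mallet rest, fixed, base 290 x 70 x 8 mm, origin at the centre of its underside, x to the head's end. At x = 123 mm a pad (top 13 mm up) between two cheeks 45 mm apart and 32 mm high carries the head; at x = -117 mm a fork 29 mm wide, floor 39 mm up, prongs to 60 mm, carries the handle's end.
- rest_grip (a point): Point of the rest where mallet_grip lies when the mallet is in its place.
- ball_joint: Black forged ball joint, 114 x 176 x 110 mm, a bystander. Origin at the centre of its underside.
- paint_jar: Small jar, 56 x 56 x 66 mm, a bystander at the back.
- tape_roll: Roll of brown paper tape, 89 mm across, 19 mm high, a bystander at the back.
- boot: Black ribbed rubber dust boot, 45 mm across, 22 mm high, a bystander at the back.
- marker: Marker pen, 18 x 138 x 16 mm, a bystander at the back left. Origin at the centre of its underside.
Not all that is in view belongs to the job. Several things have the shape of the tray; the one meant has the colours described above.

How it is judged:
On the way, in this order (a step that is already met when the one before it is completed fails the run):
1. the tray is under the chute, against the stand's bumpers (within 12 mm) and centred within 30 mm sideways (x of tray in the frame of stand above -0.0395 m and y of tray in the frame of stand between -0.03 and 0.03 m), for 0.2 s.
2. the pin is driven fully down (13 mm or more of its 16 mm) by the mallet, with the tray in place (value of joint pin above 0.013 m and contact force between mallet and stand above 0.5 N and x of tray in the frame of stand above -0.0395 m).
At the end, for the whole second after the job is handed in: The nut lies still in the tray; the tray stands flat under the chute (within 25 mm of the bumpers, 40 mm sideways); the pin is up; the mallet lies still in its rest: grip point within 25 mm of its place and below 58 mm, head upright within 0.2 rad, handle along the rest within 0.15 rad (x of nut in the frame of tray between -0.054 and 0.054 m and y of nut in the frame of tray between -0.046 and 0.046 m and z of nut in the frame of tray below 0.026 m and linear speed of each of nut, mallet below 0.02 m/s and x of tray in the frame of stand above -0.0525 m and y of tray in the frame of stand between -0.04 and 0.04 m and angle between tray's own z axis and vertical below 0.1 rad and value of joint pin below 0.002 m and horizontal distance between mallet_grip and rest_grip below 0.025 m and height (world z) of mallet_grip below 0.058 m and angle between the y axis of mallet and the z axis of rest, either way round below 0.2 rad and angle between the x axis of mallet and the x axis of rest, either way round below 0.15 rad); the robot touches nothing.
It fails at once if the robot's fingers or arm press on the stand or its pin (contact force between any of the fingers, the arm and stand above 1 N).
It fails at once if a bystander is moved more than 30 mm (distance of any of ball_joint, paint_jar, tape_roll, boot, marker from where it was at the start of the episode above 0.03 m).
It also fails if it takes over 53 s, if anything falls off the work surface, if the arm or the gripper's body presses on something with over 40 N, if the wrist force passes 120 N, or if a joint passes its speed limit or range.

ROBOT

A 7-joint arm with a two-finger parallel gripper is mounted at the origin on a cart in front of the work surface, level with it; the furniture and walls round the work are solid. World frame = base frame: x ahead of the robot, y to its left, z up, the work surface at z = 0. Lengths are in m, angles in rad, forces in N, time in s.
With the tool pointing down it reaches from about 0.4 to 0.85 m from the base axis. Payload 4.5 kg.
Tool frame: the origin (TCP) lies midway between the tips of the shut fingers; the grasp point (between the pads) lies 19 mm behind it; z points along the fingers, y is the line along which they close (so a half turn about z gives the same grasp; the last joint's range is limited). The gripper opens to 88 mm and grips with 3 to 60 N. Pads are 18 mm wide; open, the fingers measure 123 mm over their backs; the gripper's body (75 mm by 187 mm) begins 45 mm behind the grasp point.
Start: joints at [1.202, 0.689, -0.195, 1.565, 0.157, 0.902, -0.215], TCP at [0.245, -0.575, 0.239] pointing down, gripper open.
Joint ranges: [-3.01, 3.01], [-0.46, 2.08], [-1.47, 1.51], [0.13, 2.56], [-1, 4.14], [0.04, 2.09], [-2.66, 2.66]. Speed limits (rad/s): [2.57, 2.57, 3.14, 3.14, 3.14, 3.14, 3.14].

INTERFACE

Orientations are given as a rotation vector (axis times angle).
In Python, from workcell import * gives the robot as it stands.
- The arm moves only by the tool send_rows, never from a script. Its argument "series" is a list that holds one entry, the list of rows, each a list of 7 numbers: the shift along the tool's x, y, z in m, then the turn, a rotation vector about the tool's x, y, z in degrees, then the opening, from -1 (shut) to 1 (fully open). A call has 1 to 20 rows; each row is the pose to reach, as a shift and turn from the pose commanded when the call began, along the tool's axes at that moment; what a row does not reach only later rows make up. A row lasts 1/10 s, in which the tool goes at most 50 mm and 8.59 degrees, less where a joint would pass 70% of its speed; a pose out of reach is approached as far as the arm can. A call with a gripper value outside its range is refused whole. The fingers move at their own pace and stop on an object; "grip_force" is the grip in N (left out, the last holds). Time passes only in rows, so rows that repeat a pose let the fingers close. It gives the time, the measured TCP pose, the force, the opening and the grip force at its end, in the units of the state.
- sense(): the state, without advancing time (a new reading comes with each control period).
- camera(name): name is "side" or "top"; returns a dict with "pixels" (384x512x3 uint8, red, green, blue), "mtx" (3x3 intrinsics, pixels), "rvec" (rotation vector, rad) and "tvec" (3), from world to camera coordinates, as OpenCV has them. Camera axes: x right, y down, z forward; pixel columns grow to the right and rows downward; lengths in m; the calibration is good to about 2 mm. A picture is of the moment at which its call begins. There is no depth.
- hand_in(): hands the job in; it is judged then, once.
The state is a dict: "t": time; "q": joint angles; "dq": joint speeds; "effort": joint torques, N m; "tcp_pos": TCP position; "ee_rot": TCP orientation; "ft_force": force on the tool from outside, world axes, zero at the start; "moment": the same for the moment, N m; "opening": opening from 0.0 (shut) to 1.0 (fully open); "grip_force": force on a finger pad.
Only numpy, scipy, OpenCV 4.12 (cv2) and the standard library are available. Lean on these libraries where they do the work, as an engineer would, in place of code of your own. Each camera call takes 0.05 s, during which the arm holds its last target. There are 200 camera calls.

## Working session

There is one attempt and no reset: what is moved stays moved. The work goes in short steps, Python scripts to look and compute and a tool call to move; the robot and the scene stay as the last step left them, time stands still between calls to the robot, and variables do not carry over. Pictures are saved under pics/ and viewed, at most 14 in all, crops included, and the job is handed in when it is done.

Besides the shell and the picture viewer there is one more tool, called after "Call:" as name(argument=value, ...), one argument or row to a line, values as JSON. send_rows: Moves the arm, as the interface text tells. Its arguments: {"type":"object","properties":{"series":{"type":"array","items":{"type":"array","items":{"type":"array","items":{"type":"number"}}}},"grip_force":{"type":"number"}},"required":["series"]}

```bash
ls; mkdir -p pics
python3 - <<'E'
from workcell import *
import cv2,numpy as np
for n in("top","side"):
    c=camera(n);cv2.imwrite(f"pics/{n}0.png",cv2.resize(c["pixels"][:,:,::-1],None,fx=1.5,fy=1.5,interpolation=cv2.INTER_CUBIC))
    R=cv2.Rodrigues(c["rvec"])[0];print(n,c["mtx"].round(1).tolist(),(-R.T@c["tvec"]).round(3),R.round(3).tolist())
s=sense();print(s["t"],s["tcp_pos"],s["ee_rot"],cv2.Rodrigues(np.array(s["ee_rot"]))[0].round(3).tolist())
E
```

```text
pics
top [[380.6, 0.0, 259.8], [0.0, 380.6, 196.3], [0.0, 0.0, 1.0]] [0.496 0.046 1.089] [[0.008, -1.0, -0.023], [-0.996, -0.006, -0.091], [0.091, 0.023, -0.996]]
side [[359.4, 0.0, 259.6], [0.0, 359.4, 191.9], [0.0, 0.0, 1.0]] [0.096 0.85  0.789] [[-0.853, -0.523, -0.008], [-0.301, 0.504, -0.81], [0.427, -0.688, -0.587]]
0.1 [ 0.24471752 -0.57448976  0.23800557] [-3.07654870e+00 -6.28235899e-01  7.14329738e-04] [[0.92, 0.392, -0.001], [0.392, -0.92, 0.001], [-0.0, -0.002, -1.0]]
```

View pics/top0.png

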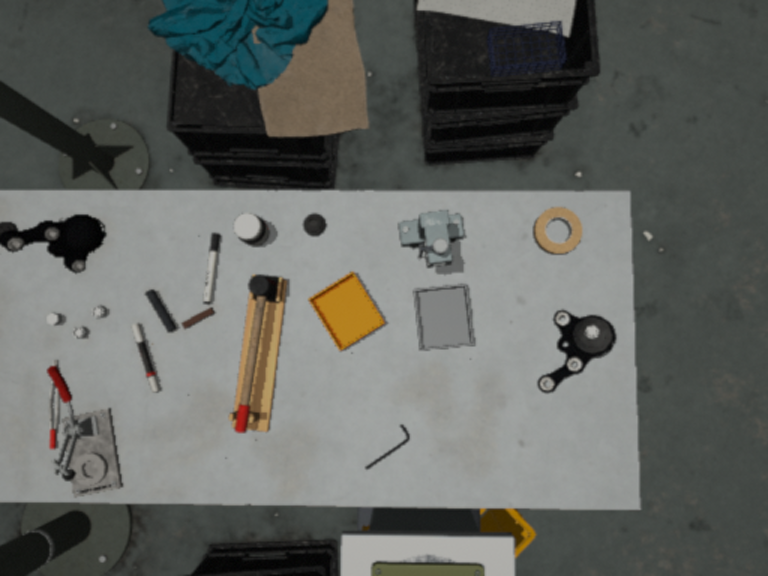

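View pics/side0.png

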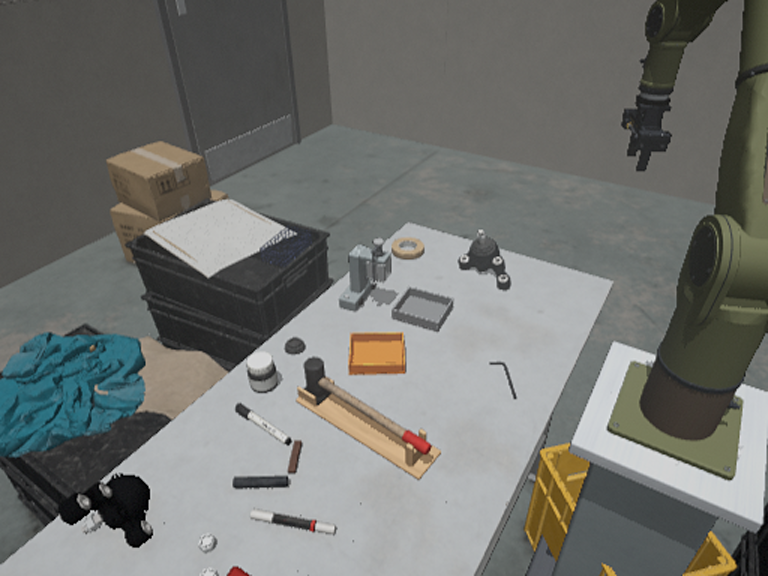

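The top view shows the grey tray at (444,317), an orange tray of the same shape at (347,311), the stand at (437,235), and the mallet from its head at (262,285) to its red end at (242,425). The grey tray fits the description because it is grey plastic and stands in front of the stand. I'll confirm it in an enlarged crop.

```bash
cat > h.py <<'E'
from workcell import *
import cv2,numpy as np
def cam(n):
    c=camera(n);c["R"]=cv2.Rodrigues(c["rvec"])[0];c["C"]=-c["R"].T@np.ravel(c["tvec"]);return c
def ray(c,uv):
    d=c["R"].T@np.linalg.inv(c["mtx"])@np.array([uv[0],uv[1],1.]);return d/np.linalg.norm(d)
def plane(c,uv,z):
    d=ray(c,uv);return c["C"]+d*(z-c["C"][2])/d[2]
def tri(c1,u1,c2,u2):
    A=[];b=[]
    M=np.zeros((3,3));v=np.zeros(3)
    for c,u in((c1,u1),(c2,u2)):
        d=ray(c,u);P=np.eye(3)-np.outer(d,d);M+=P;v+=P@c["C"]
    return np.linalg.solve(M,v)
def crop(c,x,y,w,h,f,name):
    cv2.imwrite(name,cv2.resize(c["pixels"][y:y+h,x:x+w,::-1],None,fx=f,fy=f,interpolation=cv2.INTER_CUBIC))
E
python3 - <<'E'
from h import *
t=cam("top");s=cam("side")
crop(t,150,130,180,165,4.4/1.2,"pics/t1.png") if 0 else crop(t,145,130,190,150,4,"pics/t1.png")
crop(s,185,145,190,150,4,"pics/s1.png")
E
```

```text
(no output)
```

View pics/t1.png

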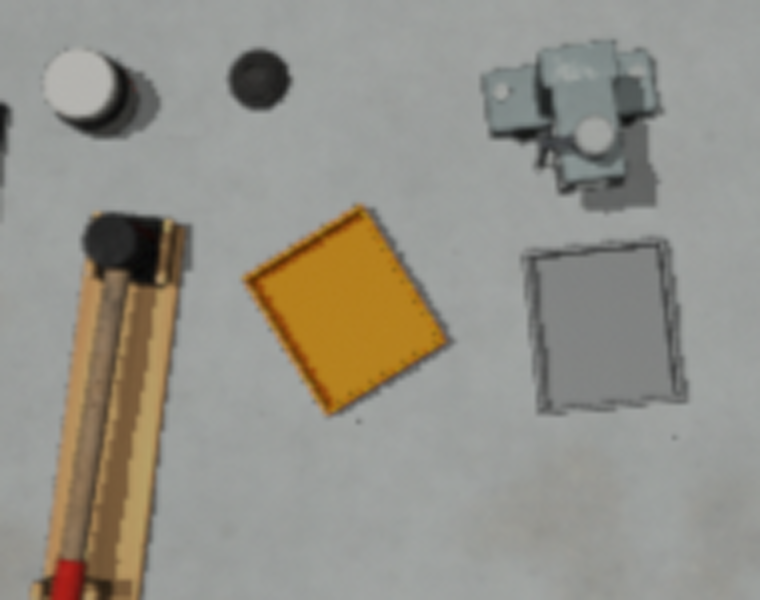

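View pics/s1.png

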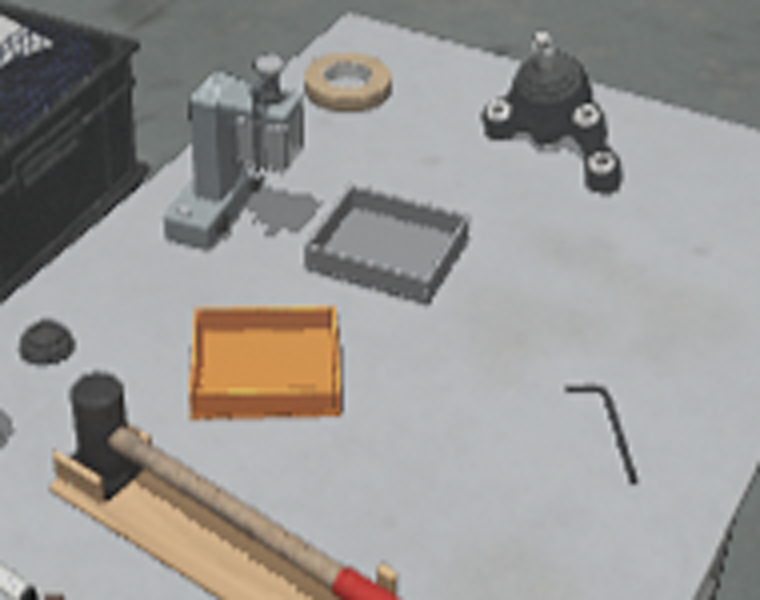

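The crops confirm it: the grey tray has corners at crop (524,252), (664,238), (688,402) and (540,412) and stands right in front of the stand. The pin head is at top crop (596,134) and side crop (270,63). The mallet head is at top crop (112,240), with the handle running to about (68,565).

Run:
```python
from h import *
t=cam("top");s=cam("side")
T=lambda u,v:(145+u/4-.4,130+v/4-.4)
S=lambda u,v:(185+u/4-.4,145+v/4-.4)
print("pin tri",tri(t,T(596,134),s,S(270,63)).round(4),"plane",plane(t,T(596,134),.172).round(4),plane(s,S(270,61),.172).round(4))
print("tray",np.array([plane(t,T(*p),.028) for p in((524,252),(664,238),(688,402),(540,412))]).round(4).tolist())
print("foot",np.array([plane(t,T(*p),.03) for p in((490,137),(482,72),(660,112),(655,52))]).round(4).tolist())
print("head",plane(t,T(112,240),.0885).round(4),"headtri",tri(t,T(112,240),s,S(98,390)).round(4))
# handle by mask: thick line fit along red end and head
px=t["pixels"];hsv=cv2.cvtColor(px,cv2.COLOR_RGB2HSV)
m=((hsv[...,0]<8)|(hsv[...,0]>172))&(hsv[...,1]>150)&(hsv[...,2]>60);m[:250]=0;m[:,:140]=0;m[:,190:]=0
ys,xs=np.nonzero(m);print("red",xs.mean(),ys.mean(),len(xs),plane(t,(xs.mean(),ys.mean()),.056).round(4))
print("handle",[plane(t,T(*p),.053).round(4) for p in((117,280),(95,420),(70,560))])
# rest base corners/edges
print("rest edge",[plane(t,T(*p),.008).round(4) for p in((83,270),(45,570),(182,280),(143,590))])
print("pts head top proj check", [plane(t,T(112,240),z).round(4) for z in(.08,.09)])
```

```text
pin tri [ 0.6613 -0.0149  0.1704] plane [ 0.6609 -0.0148  0.172 ] [ 0.6616 -0.0152  0.172 ]
tray [[0.603, 0.026, 0.028], [0.6134, -0.0717, 0.028], [0.4993, -0.0878, 0.028], [0.4916, 0.0145, 0.028]]
foot [[0.684, 0.0503, 0.03], [0.7305, 0.0563, 0.03], [0.7023, -0.0691, 0.03], [0.7452, -0.0657, 0.03]]
head [0.6033 0.3008 0.0885] headtri [0.6041 0.3019 0.085 ]
red 161.09302325581396 278.3720930232558 129 [0.3666 0.3332 0.056 ]
handle [array([0.5795, 0.3056, 0.053 ]), array([0.4838, 0.3179, 0.053 ]), array([0.3896, 0.3321, 0.053 ])]
rest edge [array([0.5902, 0.3416, 0.008 ]), array([0.3778, 0.362 , 0.008 ]), array([0.5835, 0.2701, 0.008 ]), array([0.3647, 0.2923, 0.008 ])]
pts head top proj check [array([0.6042, 0.303 , 0.08  ]), array([0.6032, 0.3004, 0.09  ])]
```

Call:
send_rows(
  series=[
    [[0.408, -0.401, 0.02, 0, 0, 14.5, 0], [0.408, -0.401, 0.02, 0, 0, 14.5, 0], [0.408, -0.401, 0.02, 0, 0, 14.5, 0], [0.408, -0.401, 0.02, 0, 0, 14.5, 0], [0.408, -0.401, 0.02, 0, 0, 14.5, 0], [0.408, -0.401, 0.02, 0, 0, 14.5, 0], [0.408, -0.401, 0.02, 0, 0, 14.5, 0], [0.408, -0.401, 0.02, 0, 0, 14.5, 0], [0.408, -0.401, 0.02, 0, 0, 14.5, 0], [0.408, -0.401, 0.02, 0, 0, 14.5, 0], [0.408, -0.401, 0.02, 0, 0, 14.5, 0], [0.408, -0.401, 0.02, 0, 0, 14.5, 0], [0.408, -0.401, 0.02, 0, 0, 14.5, 0], [0.408, -0.401, 0.12, 0, 0, 14.5, 0], [0.408, -0.401, 0.12, 0, 0, 14.5, 0], [0.408, -0.401, 0.12, 0, 0, 14.5, 0]],
  ],
)

```text
t: 1.9
tcp_pos: [0.4583, -0.0473, 0.1132]
ee_rot: [-3.132, -0.233, 0.023]
ft_force: [-0.5, -0.6, 0.2]
opening: 0.499
grip_force: 0.0
```

Call:
send_rows(
  series=[
    [[0.003, 0, 0.05, 0, 0, 0, 0], [0.003, 0, 0.085, 0, 0, 0, 0], [0.003, 0, 0.099, 0, 0, 0, 0], [0.003, 0, 0.099, 0, 0, 0, 0], [0.003, 0, 0.099, 0, 0, 0, 0]],
  ],
)

```text
t: 2.4
tcp_pos: [0.4672, -0.0466, 0.0217]
ee_rot: [3.132, 0.233, 0.004]
ft_force: [-0.3, -0.2, 0.8]
opening: 0.498
grip_force: 0.0
```

Run:
```python
from h import *
s=sense();print(s["t"],s["tcp_pos"],s["ee_rot"],s["ft_force"])
t=cam("top");sd=cam("side")
a=cv2.resize(t["pixels"][130:280,240:350,::-1],None,fx=3.6,fy=4,interpolation=2)
b=cv2.resize(sd["pixels"][145:295,220:330,::-1],None,fx=3.6,fy=4,interpolation=2)
cv2.imwrite("pics/p2.png",np.hstack([a,b]))
```

```text
2.4 [ 0.4672347  -0.04662827  0.02174511] [3.13215946 0.23294254 0.00398507] [-0.30333497 -0.16047716  0.75951698]
```

View pics/p2.png

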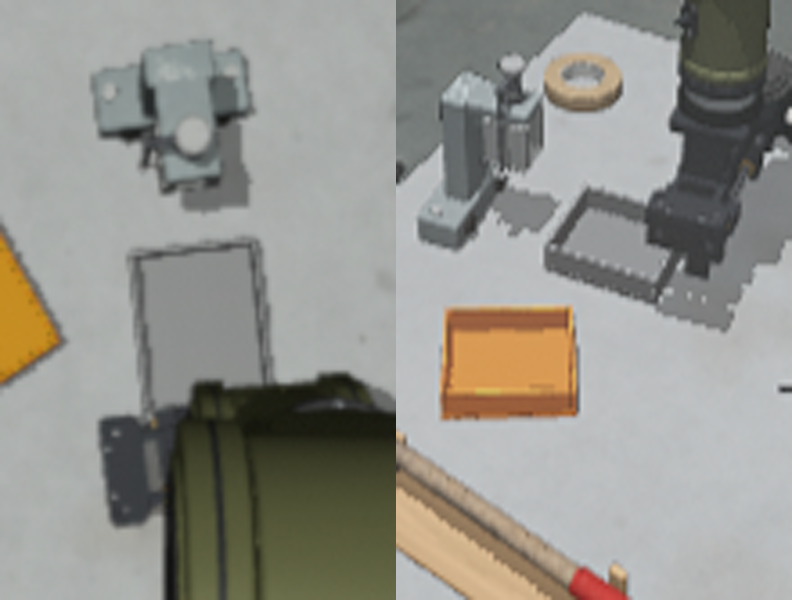

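The picture shows the fingers just behind the grey tray's rear wall, lined up with it. Next I push.

Call:
send_rows(
  series=[
    [[0.01, 0.002, 0.004, 0, 0, 0, 0], [0.022, 0.002, 0.004, 0, 0, 0, 0], [0.034, 0.002, 0.004, 0, 0, 0, 0], [0.046, 0.002, 0.004, 0, 0, 0, 0], [0.058, 0.002, 0.004, 0, 0, 0, 0], [0.068, 0.002, 0.004, 0, 0, 0, 0], [0.076, 0.002, 0.004, 0, 0, 0, 0], [0.082, 0.002, 0.004, 0, 0, 0, 0], [0.088, 0.002, 0.004, 0, 0, 0, 0], [0.092, 0.002, 0.004, 0, 0, 0, 0], [0.094, 0.002, 0.004, 0, 0, 0, 0]],
  ],
)

```text
t: 3.6
tcp_pos: [0.5597, -0.0336, 0.0157]
ee_rot: [3.133, 0.235, 0.0]
ft_force: [-3.5, -0.3, 2.4]
opening: 0.501
grip_force: 1.5
```

Call:
send_rows(
  series=[
    [[0.002, 0, 0, 0, 0, 0, 0], [0.004, 0, 0, 0, 0, 0, 0], [0.006, 0, 0, 0, 0, 0, 0], [0.006, 0, 0, 0, 0, 0, 0]],
  ],
)

```text
t: 4.0
tcp_pos: [0.5662, -0.0326, 0.0157]
ee_rot: [-3.133, -0.235, -0.003]
ft_force: [-1.3, -0.1, -1.1]
opening: 0.502
grip_force: 0.5
```

Call:
send_rows(
  series=[
    [[0.003, 0, 0, 0, 0, 0, 0], [0.006, 0, 0, 0, 0, 0, 0], [0.008, 0, 0, 0, 0, 0, 0], [0.01, 0, 0, 0, 0, 0, 0]],
  ],
)

```text
t: 4.4
tcp_pos: [0.5672, -0.0325, 0.0152]
ee_rot: [3.132, 0.234, -0.026]
ft_force: [-16.1, -2.0, 11.3]
opening: 0.505
grip_force: 8.4
```

Run:
```python
from h import *
s=sense();print(s["tcp_pos"],s["ft_force"])
t=cam("top");crop(t,250,130,100,130,4.5,"pics/p3.png")
```

```text
[ 0.56721682 -0.03248126  0.01517526] [-16.11215871  -2.03512542  11.30958816]
```

View pics/p3.png

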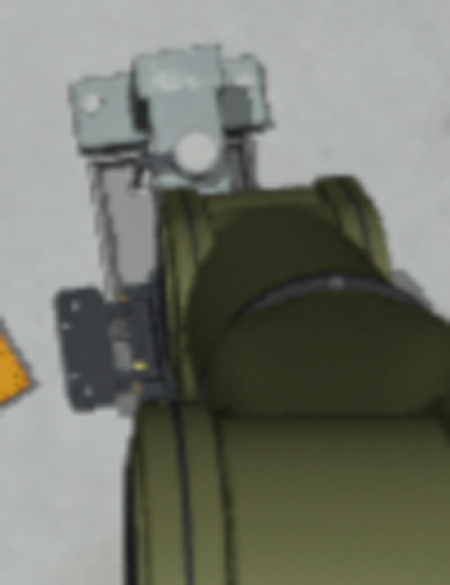

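The tray is against the bumpers: the force rose to 16 N at stand x = -95 mm for the fingers, as predicted. I'll back off and go above the mallet handle.

Call:
send_rows(
  series=[
    [[-0.02, 0, 0, 0, 0, 0, 0], [-0.06, 0, 0, 0, 0, 0, 0], [-0.06, 0, -0.05, 0, 0, 0, 0], [-0.06, 0, -0.1, 0, 0, 0, 0], [-0.04, -0.04, -0.12, 0, 0, 4, 0.2], [0.024, -0.34, -0.12, 0, 0, 16.2, 0.2], [0.024, -0.34, -0.12, 0, 0, 16.2, 0.2], [0.024, -0.34, -0.12, 0, 0, 16.2, 0.2], [0.024, -0.34, -0.12, 0, 0, 16.2, 0.2], [0.024, -0.34, -0.12, 0, 0, 16.2, 0.2], [0.024, -0.34, -0.12, 0, 0, 16.2, 0.2], [0.024, -0.34, -0.12, 0, 0, 16.2, 0.2], [0.024, -0.34, -0.12, 0, 0, 16.2, 0.2], [0.024, -0.34, -0.12, 0, 0, 16.2, 0.2], [0.024, -0.34, -0.12, 0, 0, 16.2, 0.2]],
  ],
)

```text
t: 5.95
tcp_pos: [0.549, 0.3059, 0.1359]
ee_rot: [3.133, -0.214, 0.001]
ft_force: [-0.4, -0.5, -1.1]
opening: 0.595
grip_force: 0.0
```

Run:
```python
from h import *
s=sense();R=cv2.Rodrigues(np.array(s["ee_rot"]))[0];print(s["t"],s["tcp_pos"],R.round(3).tolist(),s["ft_force"],s["opening"])
t=cam("top");sd=cam("side")
px=t["pixels"]
a=cv2.resize(t["pixels"][130:260,235:335,::-1],None,fx=4,fy=4,interpolation=2)
b=cv2.resize(sd["pixels"][190:320,190:290,::-1],None,fx=4,fy=4,interpolation=2)
cv2.imwrite("pics/p4.png",np.hstack([a,b]))
```

```text
5.95 [0.54901608 0.30586663 0.1358515 ] [[0.991, -0.136, 0.001], [-0.136, -0.991, -0.002], [0.001, 0.001, -1.0]] [-0.37157836 -0.54139265 -1.10772724] 0.5949703240280081
```

View pics/p4.png

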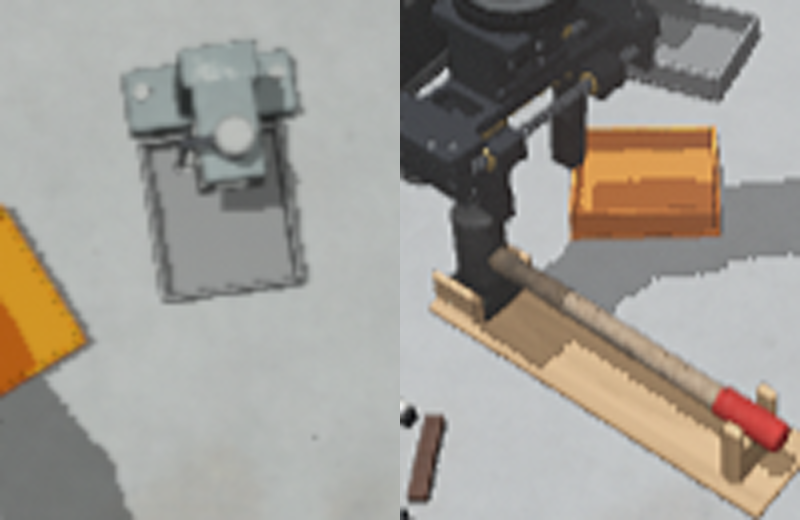

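The tray is square against the bumpers (rear corners at crop (165,300) and (306,282)), and the gripper is over the handle behind the head. Now I descend and grip.

Call:
send_rows(
  series=[
    [[0, -0.003, 0.045, 0, 0, 0, 0.2], [0, -0.003, 0.085, 0, 0, 0, 0.2], [0, -0.003, 0.104, 0, 0, 0, 0.2], [0, -0.003, 0.104, 0, 0, 0, 0.2], [0, -0.003, 0.104, 0, 0, 0, 0.2], [0, -0.003, 0.104, 0, 0, 0, -1], [0, -0.003, 0.104, 0, 0, 0, -1], [0, -0.003, 0.104, 0, 0, 0, -1], [0, -0.003, 0.104, 0, 0, 0, -1], [0, -0.003, 0.104, 0, 0, 0, -1], [0, -0.003, 0.104, 0, 0, 0, -1], [0, -0.003, 0.104, 0, 0, 0, -1], [0, -0.003, 0.104, 0, 0, 0, -1]],
  ],
  grip_force=60,
)

```text
t: 7.35
tcp_pos: [0.5488, 0.3116, 0.0321]
ee_rot: [-3.134, 0.209, -0.001]
ft_force: [-0.5, -0.0, 5.8]
opening: 0.169
grip_force: 59.4
```

Call:
send_rows(
  series=[
    [[0, 0, -0.02, 0, 0, 0, -1], [0, 0, -0.05, 0, 0, 0, -1], [0, 0, -0.09, 0, 0, 0, -1], [0, 0, -0.14, 0, 0, 0, -1], [0, 0, -0.19, 0, 0, 0, -1], [0, 0, -0.22, 0, 0, 0, -1], [0, 0, -0.22, 0, 0, 0, -1], [0, 0, -0.22, 0, 0, 0, -1], [0, 0, -0.22, 0, 0, 0, -1]],
  ],
)

```text
t: 8.25
tcp_pos: [0.5471, 0.3108, 0.2492]
ee_rot: [3.132, -0.208, -0.006]
ft_force: [0.7, 0.5, -2.3]
opening: 0.168
grip_force: 60.0
```

Call:
send_rows(
  series=[
    [[0.01, 0.03, 0, 0, 0, -2, -1], [0.03, 0.08, 0, 0, 0, -5, -1], [0.05, 0.13, 0, 0, 0, -8, -1], [0.065, 0.18, 0, 0, 0, -11, -1], [0.08, 0.23, 0, 0, 0, -14, -1], [0.09, 0.27, 0, 0, 0, -16.2, -1], [0.098, 0.305, 0, 0, 0, -16.2, -1], [0.102, 0.323, 0, 0, 0, -16.2, -1], [0.102, 0.323, 0, 0, 0, -16.2, -1], [0.102, 0.323, 0, 0, 0, -16.2, -1], [0.102, 0.323, 0, 0, 0, -16.2, -1], [0.102, 0.323, 0, 0, 0, -16.2, -1]],
  ],
)

```text
t: 9.45
tcp_pos: [0.6067, -0.0198, 0.2512]
ee_rot: [-3.131, -0.24, 0.001]
ft_force: [0.2, -0.0, -2.3]
opening: 0.17
grip_force: 60.0
```

Run:
```python
from h import *
s=sense();R=cv2.Rodrigues(np.array(s["ee_rot"]))[0];print(s["t"],s["tcp_pos"],R.round(3).tolist(),s["ft_force"],s["opening"])
t=cam("top");sd=cam("side")
a=cv2.resize(t["pixels"][110:240,240:340,::-1],None,fx=4,fy=4,interpolation=2)
b=cv2.resize(sd["pixels"][110:240,210:310,::-1],None,fx=4,fy=4,interpolation=2)
cv2.imwrite("pics/p5.png",np.hstack([a,b]))
P=s["tcp_pos"];
for c,o in((t,(240,110)),(sd,(210,110))):
  f=lambda p:((cv2.projectPoints(np.array([p]),c["rvec"],c["tvec"],c["mtx"],None)[0].ravel()-o)*4).round(0)
  h=P+R[:,0]*.056;h[2]=P[2]+.019
  print("headtop,face,pin",f(h+[0,0,.0375]),f(h-[0,0,.0375]),f(np.array([.661,-.015,.172])))
```

```text
9.45 [ 0.60665925 -0.01981203  0.25120682] [[0.988, 0.152, -0.001], [0.152, -0.988, 0.001], [-0.001, -0.001, -1.0]] [ 0.21576989 -0.04052153 -2.28502054] 0.16971654454995533
headtop,face,pin [225. 164.] [215. 191.] [215. 212.]
headtop,face,pin [162.  51.] [164. 137.] [169. 200.]
```

View pics/p5.png

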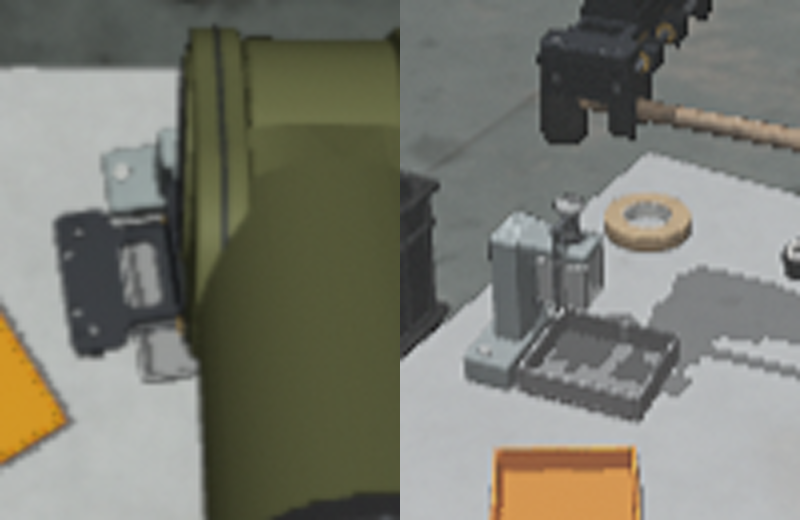

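The side crop shows the mallet head at (563,60) to (563,140), right above the pin at (568,200). Pressing down.

Call:
send_rows(
  series=[
    [[0, 0.003, 0.03, 0, 0, 0, -1], [0, 0.003, 0.05, 0, 0, 0, -1], [0, 0.003, 0.06, 0, 0, 0, -1], [0, 0.003, 0.068, 0, 0, 0, -1], [0, 0.003, 0.074, 0, 0, 0, -1], [0, 0.003, 0.078, 0, 0, 0, -1], [0, 0.003, 0.08, 0, 0, 0, -1], [0, 0.003, 0.08, 0, 0, 0, -1]],
  ],
)

```text
t: 10.35
tcp_pos: [0.6071, -0.0251, 0.1721]
ee_rot: [-3.133, -0.235, 0.0]
ft_force: [-4.6, 0.4, 3.7]
opening: 0.159
grip_force: 59.4
```

Call:
send_rows(
  series=[
    [[0, 0, 0.003, 0, 0, 0, -1], [0, 0, 0.006, 0, 0, 0, -1], [0, 0, 0.006, 0, 0, 0, -1]],
  ],
)

```text
t: 10.65
tcp_pos: [0.6065, -0.0258, 0.1659]
ee_rot: [3.132, 0.234, -0.002]
ft_force: [-5.1, -0.5, 3.2]
opening: 0.167
grip_force: 60.0
```

Run:
```python
from h import *
s=sense();print(s["t"],s["tcp_pos"],s["ft_force"],s["opening"])
sd=cam("side")
crop(sd,200,110,130,130,4.5,"pics/p6.png")
```

```text
10.65 [ 0.60651003 -0.02577404  0.16589617] [-5.10706407 -0.5069598   3.19863775] 0.1669378836584929
```

View pics/p6.png

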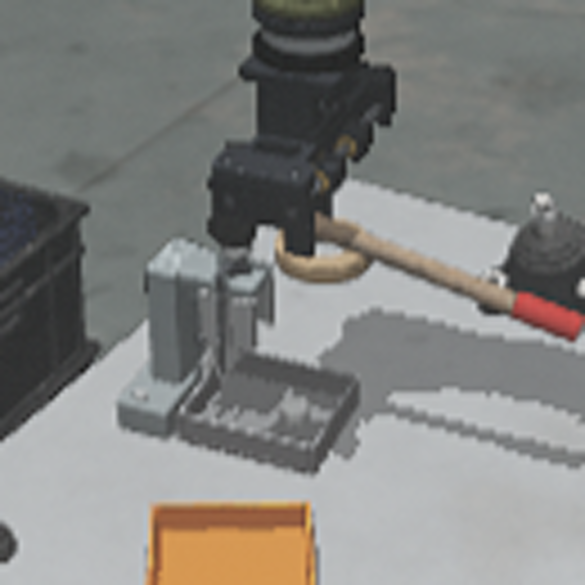

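The mallet has pitched in the grip: the handle slopes more steeply, from (350,235) to (570,325). The force is stuck at about 6 N, so the pin may be only about 12 mm down. I'll lift, check, and then strike faster.

Call:
send_rows(
  series=[
    [[0, 0, -0.03, 0, 0, 0, -1], [0, 0, -0.07, 0, 0, 0, -1], [0, 0, -0.09, 0, 0, 0, -1], [0, 0, -0.09, 0, 0, 0, -1]],
  ],
)

```text
t: 11.1
tcp_pos: [0.6106, -0.0253, 0.259]
ee_rot: [3.132, 0.235, 0.015]
ft_force: [0.4, 0.2, -1.8]
opening: 0.163
grip_force: 59.9
```

Run:
```python
from h import *
s=sense();print(s["t"],s["tcp_pos"],s["ft_force"],s["opening"])
sd=cam("side")
crop(sd,200,110,130,130,4.5,"pics/p7.png")
hsv=cv2.cvtColor(sd["pixels"],cv2.COLOR_RGB2HSV)
m=((hsv[...,0]<6)|(hsv[...,0]>174))&(hsv[...,1]>150)&(hsv[...,2]>80);m[:90]=0;m[260:]=0
n,l,st,ce=cv2.connectedComponentsWithStats(m.astype(np.uint8));k=1+st[1:,4].argmax();u=ce[k];print(st[k],u)
# red end lies in vertical plane of tool x through tcp
R=cv2.Rodrigues(np.array(s["ee_rot"]))[0];P=s["tcp_pos"];nrm=np.array([-R[1,0],R[0,0],0]);d=ray(sd,u)
X=sd["C"]+d*((P-sd["C"])@nrm)/(d@nrm);v=X-P;print("red rel",v@R[:,0],v[2]-.019,"tilt deg",np.degrees(np.arctan2(v[2]-.019,-(v@R[:,0]))))
```

```text
11.1 [ 0.61056768 -0.02529429  0.25896255] [ 0.39348897  0.23160526 -1.75324294] 0.16289242803830786
[315 153  15   8  47] [322.0212766  156.44680851]
red rel -0.18032121095775142 -0.04290436949948155 tilt deg -13.383701408661937
```

View pics/p7.png

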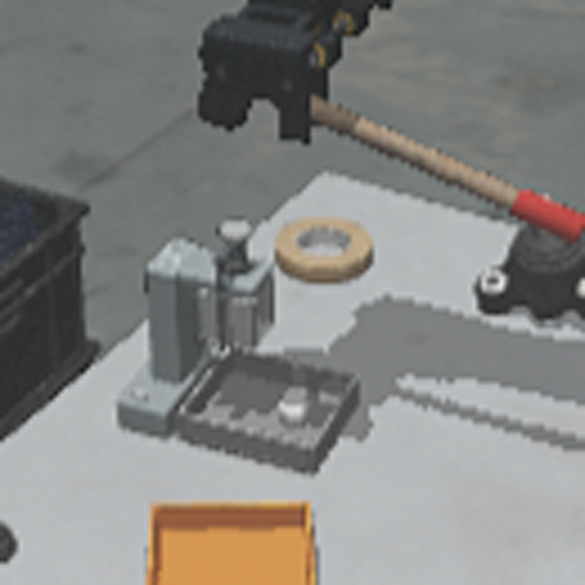

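The nut now lies in the tray, at crop (293,405), and the pin is up again. I can't be sure the pin passed 13 mm. The head, pitched up 13°, is now backed by the gripper body, so I'll press once more, a little deeper.

Call:
send_rows(
  series=[
    [[0, 0, 0.045, 0, 0, 0, -1], [0, 0, 0.075, 0, 0, 0, -1], [0, 0, 0.085, 0, 0, 0, -1], [0, 0, 0.09, 0, 0, 0, -1], [0, 0, 0.094, 0, 0, 0, -1], [0, 0, 0.096, 0, 0, 0, -1], [0, 0, 0.096, 0, 0, 0, -1]],
  ],
)

```text
t: 11.85
tcp_pos: [0.606, -0.0256, 0.1605]
ee_rot: [3.133, 0.234, -0.004]
ft_force: [-6.5, -0.2, 4.0]
opening: 0.167
grip_force: 62.0
```

Call:
send_rows(
  series=[
    [[0, 0, 0.002, 0, 0, 0, -1], [0, 0, 0.004, 0, 0, 0, -1], [0, 0, 0.004, 0, 0, 0, -1]],
  ],
)

```text
t: 12.15
tcp_pos: [0.6062, -0.0271, 0.1589]
ee_rot: [3.131, 0.232, -0.001]
ft_force: [-12.6, -1.2, 18.4]
opening: 0.165
grip_force: 63.5
```

That hit the hard stop at over 20 N, so the pin was driven fully down. Lifting, moving back towards the rest, and measuring the tilt.

Call:
send_rows(
  series=[
    [[0, 0, -0.03, 0, 0, 0, -1], [0, 0, -0.07, 0, 0, 0, -1], [0, 0, -0.1, 0, -5, 0, -1], [0, 0, -0.1, 0, -10, 0, -1], [0, 0, -0.1, 0, -13, 0, -1], [0, 0, -0.1, 0, -13, 0, -1], [0, 0, -0.1, 0, -13, 0, -1]],
  ],
)

```text
t: 12.85
tcp_pos: [0.6077, -0.0253, 0.2556]
ee_rot: [3.096, 0.232, -0.35]
ft_force: [0.0, -0.6, -3.2]
opening: 0.163
grip_force: 60.6
```

```bash
cat > tilt.py <<'E'
from h import *
s=sense();sd=cam("side");R=cv2.Rodrigues(np.array(s["ee_rot"]))[0];P=np.array(s["tcp_pos"])
print(s["t"],P,R.round(3).tolist(),s["ft_force"],s["opening"])
hsv=cv2.cvtColor(sd["pixels"],cv2.COLOR_RGB2HSV)
m=((hsv[...,0]<6)|(hsv[...,0]>174))&(hsv[...,1]>150)&(hsv[...,2]>80);m[:90]=0;m[300:]=0
n,l,st,ce=cv2.connectedComponentsWithStats(m.astype(np.uint8));k=1+st[1:,4].argmax();u=ce[k];print(st[k])
f=R[:,0].copy();f[2]=0;f/=np.linalg.norm(f);nrm=np.array([-f[1],f[0],0]);G=P-.019*R[:,2];d=ray(sd,u)
X=sd["C"]+d*((G-sd["C"])@nrm)/(d@nrm);v=X-G;print("grip",G,"red rel",v@f,v[2],"tilt deg",np.degrees(np.arctan2(v[2],-(v@f))))
E
python3 tilt.py
```

```text
12.85 [ 0.60765965 -0.02526418  0.25563529] [[0.964, 0.149, -0.221], [0.145, -0.989, -0.034], [-0.223, 0.0, -0.975]] [ 0.02918337 -0.6352597  -3.24334593] 0.16276425061789657
[317 143  15   7  57]
grip [ 0.61185287 -0.02462454  0.27415576] red rel -0.18365239910060951 -0.0019179632152016013 tilt deg -0.5983434095046046
```

Call:
send_rows(
  series=[
    [[-0.001, -0.03, 0, 0.3, 0, 1.4, -1], [-0.003, -0.08, 0.001, 0.8, 0, 3.7, -1], [-0.005, -0.13, 0.001, 1.4, 0, 6, -1], [-0.006, -0.18, 0.001, 1.9, 0, 8.3, -1], [-0.008, -0.23, 0.002, 2.4, 0, 10.6, -1], [-0.009, -0.28, 0.002, 3, 0, 12.9, -1], [-0.011, -0.32, 0.002, 3.4, 0, 14.8, -1], [-0.012, -0.343, 0.0025, 3.6, 0, 15.8, -1], [-0.012, -0.343, 0.0025, 3.6, 0, 15.8, -1], [-0.012, -0.343, 0.0025, 3.6, 0, 15.8, -1], [-0.012, -0.343, 0.0025, 3.6, 0, 15.8, -1]],
  ],
)

```text
t: 14.0
tcp_pos: [0.5449, 0.3096, 0.2562]
ee_rot: [-3.102, 0.211, 0.351]
ft_force: [0.2, -0.3, -2.9]
opening: 0.164
grip_force: 60.5
```

```bash
python3 tilt.py
python3 - <<'E'
from h import *
s=sense();R=cv2.Rodrigues(np.array(s["ee_rot"]))[0];P=np.array(s["tcp_pos"])
G=P-.019*R[:,2]
for z in(.10,.053,.051):print(z,(R.T@(np.array([.5488,.3116,z])-G)).round(4))
print("yaw",np.degrees(np.arctan2(R[1,0],R[0,0])))
E
```

```text
14.0 [0.54485085 0.30963103 0.25619162] [[0.966, -0.135, -0.222], [-0.133, -0.991, 0.028], [-0.224, 0.003, -0.975]] [ 0.18670252 -0.33595027 -2.88706486] 0.1638995268121936
[270 221  20  14  98]
grip [0.54906499 0.30910311 0.27471087] red rel -0.1846847476234119 -0.0015147654303472313 tilt deg -0.4699235922854032
0.1 [ 0.0384 -0.0027  0.1704]
0.053 [ 0.0489 -0.0029  0.2163]
0.051 [ 0.0494 -0.0029  0.2182]
yaw -7.832002061174077
```

Call:
send_rows(
  series=[
    [[0.01, -0.002, 0.045, 0, 0, 0, -1], [0.021, -0.003, 0.092, 0, 0, 0, -1], [0.031, -0.003, 0.138, 0, 0, 0, -1], [0.0384, -0.003, 0.17, 0, 0, 0, -1], [0.042, -0.003, 0.186, 0, 0, 0, -1], [0.0455, -0.003, 0.201, 0, 0, 0, -1], [0.048, -0.003, 0.212, 0, 0, 0, -1], [0.0485, -0.003, 0.2145, 0, 0, 0, -1], [0.049, -0.003, 0.2165, 0, 0, 0, -1], [0.049, -0.003, 0.2165, 0, 0, 0, -1]],
  ],
)

```text
t: 15.05
tcp_pos: [0.544, 0.315, 0.0348]
ee_rot: [-3.1, 0.207, 0.352]
ft_force: [-1.2, -1.3, -2.2]
opening: 0.161
grip_force: 59.3
```

Run:
```python
from h import *
s=sense();R=cv2.Rodrigues(np.array(s["ee_rot"]))[0];P=np.array(s["tcp_pos"])
print(s["t"],P-.019*R[:,2],s["ft_force"])
sd=cam("side")
crop(sd,185,210,130,120,4.5,"pics/p8.png")
```

```text
15.05 [0.54820058 0.31442198 0.05334871] [-1.16390549 -1.33235415 -2.1813296 ]
```

View pics/p8.png

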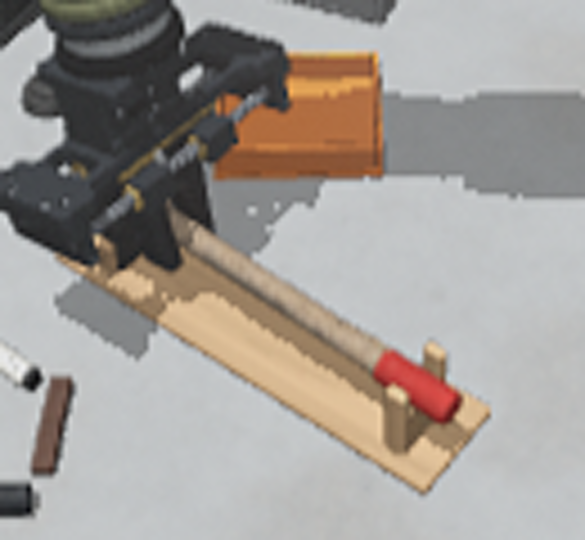

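The red end lies between the fork prongs at (400,385) and the head is between the cheeks. Settling down and letting go.

Call:
send_rows(
  series=[
    [[0.0005, 0.002, 0.002, 0, 0, 0, -1], [0.0005, 0.002, 0.003, 0, 0, 0, -1], [0.0005, 0.002, 0.003, 0, 0, 0, -0.5], [0.0005, 0.002, 0.003, 0, 0, 0, 0], [0.0005, 0.002, 0.003, 0, 0, 0, 0.2], [0.0005, 0.002, 0.003, 0, 0, 0, 0.2], [0.0005, 0.002, 0.003, 0, 0, 0, 0.2], [-0.005, 0.002, -0.02, 0, 0, 0, 0.2], [-0.014, 0.002, -0.06, 0, 0, 0, 0.2], [-0.023, 0.002, -0.1, 0, 0, 0, 0.2], [-0.045, 0.002, -0.2, 0, 0, 0, 0.2], [-0.2, 0.1, -0.25, 0, 0, 0, 0.2], [-0.2, 0.1, -0.25, 0, 0, 0, 0.2], [-0.2, 0.1, -0.25, 0, 0, 0, 0.2], [-0.2, 0.1, -0.25, 0, 0, 0, 0.2], [-0.2, 0.1, -0.25, 0, 0, 0, 0.2], [-0.2, 0.1, -0.25, 0, 0, 0, 0.2]],
  ],
)

```text
t: 16.8
tcp_pos: [0.392, 0.2341, 0.3247]
ee_rot: [-3.099, 0.207, 0.349]
ft_force: [-0.2, -0.7, -0.5]
opening: 0.603
grip_force: 0.0
```

Run:
```python
from h import *
s=sense();print(s["t"],s["tcp_pos"],s["ft_force"],s["opening"])
t=cam("top");sd=cam("side")
a=cv2.resize(t["pixels"][130:300,145:345,::-1],None,fx=2,fy=3.5,interpolation=2)
b=cv2.resize(sd["pixels"][140:310,180:380,::-1],None,fx=2,fy=3.5,interpolation=2)
cv2.imwrite("pics/p9.png",np.hstack([a,b]))
```

```text
16.8 [0.39204399 0.23405288 0.32469306] [-0.15913645 -0.67593463 -0.45145369] 0.6030119268561321
```

View pics/p9.png

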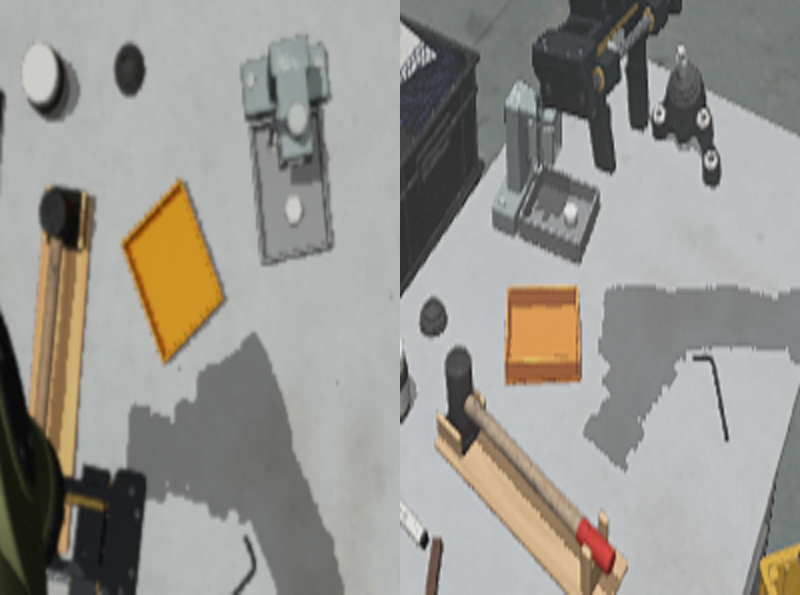

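The mallet lies in its rest with the head upright at top crop (62,215). The nut is in the tray at (293,210), the tray is against the bumpers, and the arm is clear of everything. Handing in.

```bash
python3 -c "
from workcell import *
print(hand_in())"
```

```text
the job is handed in; nothing more can be done
None
```

I handed the job in at about 17 s of the 53 s: the tray is against the bumpers, the pin was driven to its hard stop (it took two presses), the nut lies in the tray and the mallet is back in its rest; no verdict came back.

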